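# Evacuate the specimen keeper with its hand pump

## Robot

A 6-joint arm with a two-finger parallel gripper is mounted at the origin on the work surface. World frame = base frame: x ahead of the robot, y to its left, z up, the work surface at z = 0. Lengths are in m, angles in rad, forces in N, time in s.
With the tool pointing down it reaches from about 0.275 to 0.85 m from the base axis. Payload 5.2 kg.
Tool frame: the origin (TCP) lies between the finger pads; the fingertips stand 11 mm ahead of it and the grasp point (between the pads) lies 8 mm behind it; z points along the fingers, y is the direction in which the jaws open and shut (so a half turn about z gives the same grasp; the last joint's range is limited). The gripper opens to 85 mm and grips with 20 to 120 N. Pads are 22 mm wide; open, the fingers measure 114 mm over their backs; the gripper's body (76 mm by 85 mm) begins 54 mm behind the grasp point. The pads swing forward as they close: fully open they stand 13 mm farther back than shut.
Start: joints at [-1.503, 0.259, 1.535, -0, 1.348, -0.203], TCP at [0.147, -0.53, 0.218] pointing down, gripper open.
Joint ranges: [-3.14, 3.14], [-0.91, 2.08], [0.19, 2.58], [-1.22, 4.36], [0.22, 2.71], [-3.12, 3.12]. Speed limits (rad/s): [2.57, 2.57, 3.14, 3.14, 3.14, 3.14].

## Interface

Orientations are given as a unit quaternion [w, x, y, z].
In Python, from workcell import r gives the robot as it stands.
- The arm moves only by the shell command python3 -m crank 'ROWS' [FORCE]. ROWS is JSON, a list of rows, each a list of 3 entries, a list of its own where there are three numbers: the shift along the tool's x, y, z in mm, then the turn, a rotation vector about the tool's x, y, z in degrees, then the opening in per cent of the stroke, from 0 (shut) to 100 (fully open). A call has 1 to 12 rows; each row is the pose to reach, as a shift and turn from the pose commanded when the call began, along the tool's axes at that moment; what a row does not reach only later rows make up. A row lasts 1/12 s, in which the tool goes at most 41.7 mm and 7.16 degrees, less where a joint would pass 70% of its speed; a pose out of reach is approached as far as the arm can. A call with a gripper value outside its range is refused whole. The fingers move at their own pace and stop on an object; FORCE is the grip in N (left out, the last holds). Time passes only in rows, so rows that repeat a pose let the fingers close. It gives the time, the measured TCP pose, the force and the opening at its end, in the units of the state.
- r.state(): the state, without advancing time (a new reading comes with each control period).
- r.get_image(name): name is "scene" or "top"; returns the picture (420x560x3 uint8, blue, green, red); there is no depth.
- r.camera_model(name): a dict with "K" (3x3 intrinsics, pixels), "R" (3x3) and "t" (3): a world point X has camera coordinates R X + t. Camera axes: x right, y down, z forward; pixel columns grow to the right and rows downward; lengths in m; the calibration is good to about 2 mm. A picture is of the moment at which its call begins. camera_model takes no time and is no camera call.
- r.hand_in(): hands the job in, once; it reports no verdict.
The state is a dict: "t": time; "q": joint angles; "dq": joint speeds; "joint_torque": joint torques, N m; "eef_pos": TCP position; "tcp_rot": TCP orientation; "contact_force": force on the tool from outside, world axes, zero at the start; "torque": the same for the moment, N m; "finger_gap": finger opening in m.
Only numpy, scipy, OpenCV 4.12 (cv2) and the standard library are available. Lean on these libraries where they do the work, as an engineer would, in place of code of your own. Each camera call takes 0.05 s, during which the arm holds its last target.

## Task

On the lid of the steel specimen keeper, push the swinging guard away until it is well clear of the pump's cap, then press the spring plunger down and let it come all the way up again, with full strokes, until the indicator pin beside it pops fully out. Only push with closed fingers or a fingertip: grasp and lift nothing, do not touch the pin itself, and leave the things standing around where they are. Finish with the plunger released and up.

Things in the scene. Friction and masses are not known exactly. Their poses are not given: they have to be found in the camera images.
- keeper: the specimen keeper, fixed to the table: a closed steel box with a white lid, 180 mm (its x) by 290 mm (its y) and 112 mm to the lid's top; origin at the centre of its underside, z up. On the lid's centre line (x = 0) stand the indicator pin at y = -65 mm, the pump at y = +20 mm and the guard's post at y = +85 mm. Its -x side faces roughly towards the robot
- cap_top (a point): centre of the flat top of the pump plunger's cap, a round grey cap 44 mm across and 12 mm thick on a 16 mm stem; 166 mm above the table when up, moves straight down when pressed
- pump (a joint): how far the plunger is pressed, m: 0 = up, 0.028 = bottom stop. A spring returns it: about 5 N to start it and 12 N at the bottom, a few newtons more while it lifts the pin. A good stroke lifts the pin 7 to 9 mm (the first often less), but only if it goes down at least 22 mm; before the next one the plunger must come up again to within 5 mm of the top. Further strokes after the pin has popped do no harm
- guard (a joint): angle of the guard, rad: 0 = straight across the cap, grows as its free end swings horizontally to the keeper's +x side (away from the robot), counter-clockwise from above; stop at 1.7. The arm is clear of the cap above 0.55 (and 50 mm or more to the side of the cap's centre above 1.1). It has light friction (under 1 N at the tab) and stays where it is left
- guard_pivot (a point): pivot of the guard, at half the thickness of its arm, 182 mm above the table, on a 16 mm post. The arm is a flat bar, 18 mm wide and 8 mm thick, its underside 10 mm above the raised cap (178 mm above the table)
- guard_tab (a point): centre of the square upright tab at the guard's free end, 85 mm from the pivot: 16 x 16 mm, 30 mm tall, reaching from 182 to 212 mm above the table
- pin_head: the steel indicator pin, 12 mm across; its origin is the centre of its top end, flush with a 26 mm collar (118 mm above the table) when in
- pin (a joint): how far the pin stands out, m: starts between 0 and 0.010; the pump lifts it in steps of 7 to 9 mm (3 to 6 strokes in all); once past about 0.032 it pops by itself to its stop at 0.037 and stays there. It also stays where each stroke leaves it
- jar: small specimen jar (34 mm across, 42 mm tall) standing on the keeper's lid, in the corner beyond the pin; origin at the centre of its underside; bystander, leave it alone
- reagent: capped bottle, 52 mm across, 110 mm tall, just behind the keeper; origin at the centre of its underside; bystander, leave it alone
- dropper: small capped bottle, 32 mm across, 70 mm tall, just behind the keeper; origin at the centre of its underside; bystander, leave it alone
- steel_cup: open steel cup, 72 mm across, 75 mm tall, beside the keeper; origin at the centre of its underside; bystander, leave it alone
- tube_rack: tube rack, 100 x 200 x 30 mm; origin at the centre of its underside; bystander, leave it alone

How it is judged:
On the way, in this order (a step that is already met when the one before it is completed fails the run):
1. the guard is swung clear of the cap, the pin not yet out (value of joint guard above 0.55 rad and value of joint pin below 0.03 m), for 0.2 s.
2. the pin has popped fully out (value of joint pin above 0.035 m), for 0.2 s.
At the end, for the whole second after the job is handed in: the pin stands more than 35 mm out (stop at 37 mm), the guard is clear of the cap (more than 0.55 rad), and the plunger is back up (pressed less than 3 mm) (value of joint pin above 0.035 m and value of joint guard above 0.55 rad and value of joint pump below 0.003 m); the robot touches nothing.
It fails at once if the robot touched the indicator pin (more than 2 N) (contact force between any of the fingers, the arm and pin_head above 2 N).
It fails at once if a bystander was pushed, lifted or carried more than 25 mm (distance of any of jar, reagent, dropper, steel_cup, tube_rack from where it was at the start of the episode above 0.025 m).
It fails at once if a bystander standing by the pump was tipped (more than 0.5 rad) (angle between any of jar, reagent, dropper, steel_cup's own z axis and vertical above 0.5 rad).
It also fails if it takes over 54 s, if anything falls off the work surface, if the arm or the gripper's body presses on something with over 40 N, if the wrist force passes 120 N, or if a joint passes its speed limit or range.

## Working session

There is one attempt and no reset: what is moved stays moved. The work goes in short steps, Python scripts to look and compute and a shell command to move; the robot and the scene stay as the last step left them, time stands still between calls to the robot, and variables do not carry over. Pictures are saved under pics/ and viewed, and the job is handed in when it is done.

```bash
ls; mkdir -p pics; python3 - <<'E'
from workcell import r
import cv2
for n in("scene","top"):
    cv2.imwrite(f"pics/{n}0.png",r.get_image(n)); c=r.camera_model(n); print(n,c)
s=r.state(); print({k:s[k] for k in("t","eef_pos","tcp_rot","finger_gap","contact_force")})
E
```

```text
pics
scene {'K': array([[469.51002369,   0.        , 274.13256818],
       [  0.        , 469.51002369, 210.83794343],
       [  0.        ,   0.        ,   1.        ]]), 'R': array([[ 0.65869263,  0.75240325, -0.00365667],
       [ 0.44581116, -0.39419186, -0.80365738],
       [-0.60611585,  0.52773301, -0.59508104]]), 't': array([-0.47715414, -0.13893861,  1.42566625])}
top {'K': array([[397.15455758,   0.        , 272.90778814],
       [  0.        , 397.15455758, 209.91127741],
       [  0.        ,   0.        ,   1.        ]]), 'R': array([[-0.02978178, -0.99922429, -0.02576558],
       [-0.99704036,  0.03152475, -0.07011924],
       [ 0.0708771 ,  0.02360105, -0.99720581]]), 't': array([0.15213586, 0.59938132, 0.9937878 ])}
{'t': 0.1, 'eef_pos': array([ 0.14709347, -0.5294293 ,  0.21715865]), 'tcp_rot': array([-8.51228786e-04,  9.90847806e-01,  1.34981104e-01,  4.42082644e-05]), 'finger_gap': 0.08563119189131833, 'contact_force': array([-0.10916867, -0.38623328, -0.05463992])}
```

View pics/scene0.png

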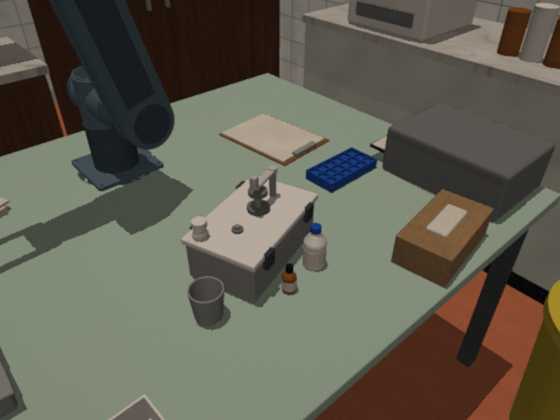

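View pics/top0.png

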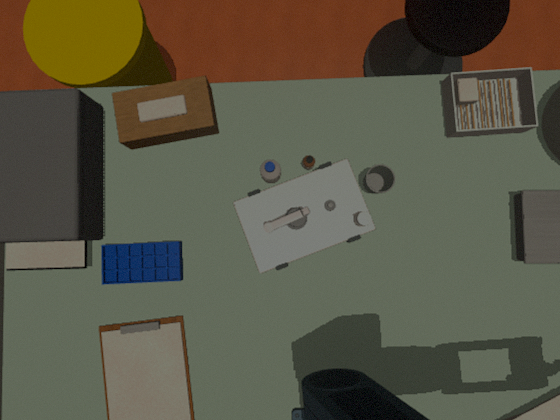

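The scene view shows the keeper near (255,230) with the guard over the cap. In the top view the lid spans about (235,160)–(373,272), the cap is near (297,218), the tab near (305,211), the post near (270,222) and the pin at (330,205). Next I'll measure these.

```bash
cat > h.py <<'E'
import numpy as np,cv2
from workcell import r
def ray(n,u,v,z):
    c=r.camera_model(n);K,R,t=map(np.array,(c["K"],c["R"],c["t"]))
    d=R.T@np.linalg.solve(K,[u,v,1.]);o=-R.T@t
    return o+d*(z-o[2])/d[2]
def proj(n,X):
    c=r.camera_model(n);p=c["K"]@(c["R"]@np.array(X)+c["t"]);return p[:2]/p[2]
E
python3 - <<'E'
from h import *
im=cv2.imread("pics/top0.png");g=im.min(2)
hsv=cv2.cvtColor(im,cv2.COLOR_BGR2HSV)
m=((hsv[...,1]<40)&(hsv[...,2]>100)).astype(np.uint8)*255
x=np.zeros_like(m);x[145:285,225:385]=m[145:285,225:385]
m=cv2.morphologyEx(x,cv2.MORPH_OPEN,np.ones((5,5)))
cs,_=cv2.findContours(m,0,2);c=max(cs,key=cv2.contourArea)
rc=cv2.minAreaRect(c);b=cv2.boxPoints(rc);print(rc,b)
P=np.array([ray("top",*p,.112) for p in b]);print(P)
print([np.linalg.norm(P[i]-P[i-1]) for i in range(4)],P.mean(0))
cv2.imwrite("pics/topz.png",cv2.resize(im[150:280,225:385],None,fx=4.6,fy=4.6,interpolation=2))
s=cv2.imread("pics/scene0.png");cv2.imwrite("pics/scz.png",cv2.resize(s[160:290,180:340],None,fx=4.6,fy=4.6,interpolation=2))
E
```

```text
((304.44586181640625, 216.5592803955078), (80.1959228515625, 126.50421142578125), 68.96248626708984) [[231.01546 201.84021]
 [349.08762 156.42783]
 [377.87628 231.27835]
 [259.8041  276.69073]]
[[ 0.61951631  0.22922494  0.112     ]
 [ 0.71752391 -0.05088237  0.112     ]
 [ 0.54029635 -0.10950451  0.112     ]
 [ 0.44381792  0.16643296  0.112     ]]
[np.float64(0.18658176311307428), np.float64(0.2967584754613461), np.float64(0.18667127483355425), np.float64(0.2923175863866998)] [0.58028862 0.05881775 0.112     ]
```

View pics/topz.png

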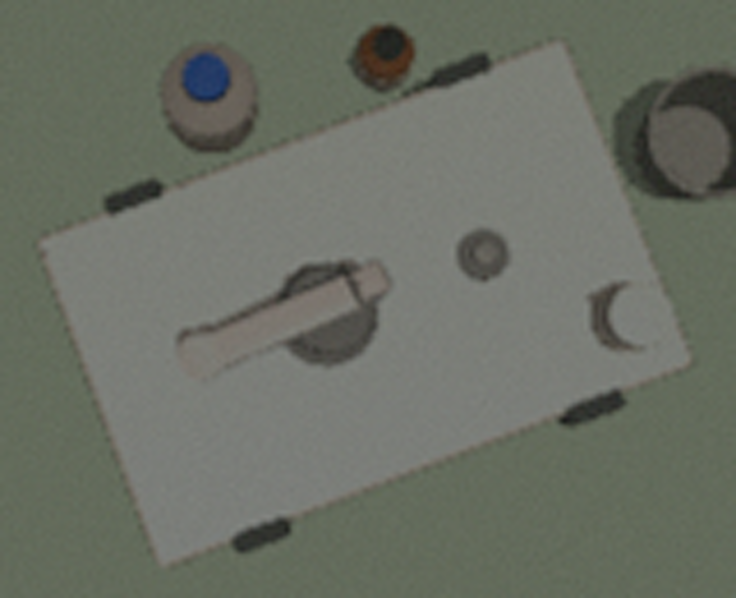

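View pics/scz.png

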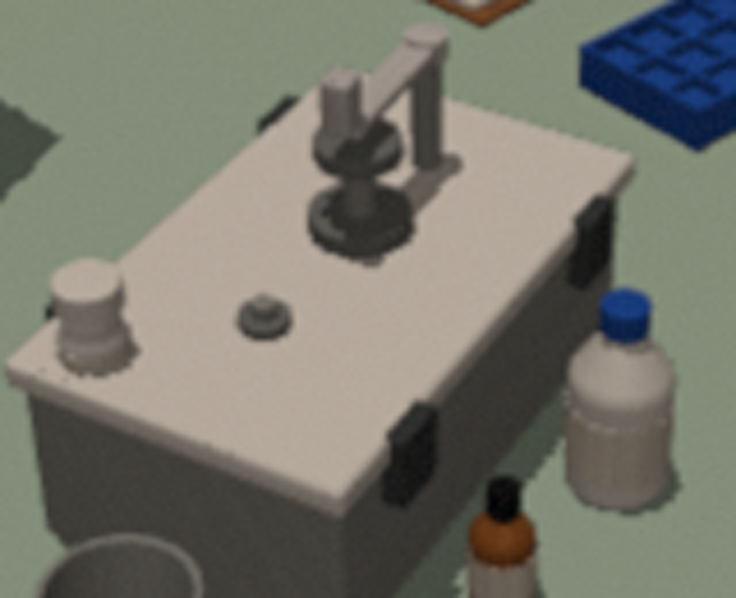

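The zooms show the corners, collar, cap, post and tab clearly. I'll use the zoomed pixels: lid corners (41,243), (562,40), (690,360), (162,565), pin (484,253), cap (330,314), tab top (375,277).

```bash
python3 - <<'E'
from h import *
from scipy.spatial.transform import Rotation as Ro
f=lambda u,v:((u+.5)/4.6+225-.5,(v+.5)/4.6+150-.5)
P=np.array([ray("top",*f(*p),.112)for p in[(41,243),(562,40),(690,360),(162,565)]])
c=P.mean(0);print(P,c,[np.linalg.norm(P[i]-P[i-1])for i in range(4)])
y=(P[0]+P[3]-P[1]-P[2]);y/=np.linalg.norm(y);x=np.array([y[1],-y[0],0])
print("yaw",np.arctan2(x[1],x[0]),x,y)
W=lambda a,b,z:np.array([c[0],c[1],0])+a*x+b*y+[0,0,z]
L=lambda p:((p-c)@x*1e3,(p-c)@y*1e3)
for n,p,z in[("pin",(484,253),.12),("cap",(330,314),.166),("tabtop",(375,277),.212),("post",(203,357),.186),("jar",(640,312),.154),("reag",(206,77),.11),("drop",(388,43),.07)]:
    q=ray("top",*f(*p),z);print(n,q,"local mm",L(q))
for n,b,z in[("pin",-.065,.118),("cap",.02,.166),("post",.085,.186)]: print(n,W(0,b,z),"scene zoom px",(proj("scene",W(0,b,z))-[180,160])*4.6,"top",(proj("top",W(0,b,z))-[225,150])*4.6)
s=r.state();q=s["tcp_rot"];Rm=Ro.from_quat([q[1],q[2],q[3],q[0]]).as_matrix();print(Rm)
E
```

```text
[[ 0.61792774  0.223365    0.112     ]
 [ 0.71326228 -0.04531167  0.112     ]
 [ 0.54838899 -0.10237866  0.112     ]
 [ 0.45356105  0.16611427  0.112     ]] [0.58328501 0.06044724 0.112     ] [np.float64(0.17405186782915003), np.float64(0.2850891613118527), np.float64(0.1744701783187189), np.float64(0.2847468809223486)]
yaw 0.34024118718897617 [0.94267421 0.33371446 0.        ] [-0.33371446  0.94267421  0.        ]
pin [ 6.04988341e-01 -3.93099714e-04  1.20000000e-01] local mm (np.float64(0.15586589700906822), np.float64(-64.59532885237758))
cap [0.57449511 0.07941371 0.166     ] local mm (np.float64(-1.9566316872818659), np.float64(20.812522106875758))
tabtop [0.58833039 0.06014433 0.212     ] local mm (np.float64(4.6550605353989365), np.float64(-1.9692589545772439))
post [0.55531016 0.13984583 0.186     ] local mm (np.float64(0.12528672060414534), np.float64(84.18262283743042))
jar [ 0.57141631 -0.06995147  0.154     ] local mm (np.float64(-54.70425978281848), np.float64(-118.96273444876742))
reag [0.70083427 0.13683206 0.11      ] local mm (np.float64(136.30136776228142), np.float64(32.778118290358464))
drop [0.72312533 0.04022156 0.07      ] local mm (np.float64(125.074259637394), np.float64(-65.73295720680038))
pin [ 0.60497645 -0.00082659  0.118     ] scene zoom px [258.81396764 313.09404835] top [482.59917522 251.52782692]
cap [0.57661073 0.07930072 0.166     ] scene zoom px [351.88306027 135.22472574] top [328.28641787 307.76195199]
post [0.55491929 0.14057454 0.186     ] scene zoom px [419.58492407  36.01246172] top [199.66150648 356.08698506]
[[ 9.63560199e-01  2.67491538e-01 -1.42192280e-04]
 [ 2.67491387e-01 -9.63558754e-01  1.69881091e-03]
 [ 3.17406927e-04 -1.67494179e-03 -9.99998547e-01]]
```

```bash
cat >> h.py <<'E'
from scipy.spatial.transform import Rotation as Ro
C=np.array([.58328501,.06044724,0]);KX=np.array([.94267421,.33371446,0]);KY=np.array([-.33371446,.94267421,0])
def W(a,b,z): return C+(a*KX+b*KY)/1e3+[0,0,z/1e3]
def shifts(pts):
    s=r.state();q=s["tcp_rot"];Rm=Ro.from_quat([q[1],q[2],q[3],q[0]]).as_matrix()
    p=s["eef_pos"];d=p-C
    print("t",round(s["t"],2),"tcp local",(d@KX*1e3).round(1),(d@KY*1e3).round(1),(p[2]*1e3).round(1),"F",s["contact_force"].round(1),"gap",round(s["finger_gap"],4), "yaw",np.arctan2(Rm[1,0],Rm[0,0]).round(3))
    for a in pts: print(a,(Rm.T@(W(*a)-p)*1e3).round(1))
E
python3 -c "
from h import *
shifts([(-45,-2,204)])"
```

```text
t 0.1 tcp local -608.0 -410.5 217.2 F [-0.1 -0.4 -0.1] gap 0.0856 yaw 0.271
(-45, -2, 204) [ 533.3 -446.6   14.1]
```

```bash
python3 -m crank '[[[22,-19,0],[0,0,0],0],[[44,-37,0],[0,0,0],0],[[66,-56,0],[0,0,0],0],[[88,-74,0],[0,0,0],0],[[110,-93,0],[0,0,0],0],[[133,-112,0],[0,0,0],0],[[155,-130,0],[0,0,0],0],[[177,-149,0],[0,0,0],0],[[200,-167,0],[0,0,0],0],[[222,-186,0],[0,0,0],0],[[244,-205,0],[0,0,0],0],[[266,-223,0],[0,0,0],0]]' 30
python3 -m crank '[[[22,-19,0],[0,0,0],0],[[44,-37,0],[0,0,0],0],[[66,-56,0],[0,0,0],0],[[88,-74,0],[0,0,0],0],[[110,-93,0],[0,0,0],0],[[133,-112,0],[0,0,0],0],[[155,-130,0],[0,0,0],0],[[177,-149,0],[0,0,0],0],[[200,-167,0],[0,0,0],0],[[222,-186,0],[0,0,0],0],[[244,-205,0],[0,0,0],0],[[252,-212,0],[0,0,0],0]]'
python3 -c "
from h import *
for n in ('scene','top'): cv2.imwrite(f'pics/{n}1.png',r.get_image(n))
shifts([(-45,-2,204)])"
```

```text
t: 1.1
eef_pos: [0.3441, -0.2423, 0.2177]
tcp_rot: [-0.0, 0.991, 0.135, -0.0]
contact_force: [0.5, -1.1, -0.5]
finger_gap: -0.0
t: 2.1
eef_pos: [0.5311, 0.0307, 0.2174]
tcp_rot: [-0.001, 0.991, 0.136, 0.0]
contact_force: [0.3, -0.1, -0.1]
finger_gap: -0.0002
t 2.2 tcp local -60.5 -11.7 217.3 F [0.3 0.1 0.3] gap 0.0 yaw 0.274
(-45, -2, 204) [ 14.8 -10.7  13.3]
```

View pics/scene1.png

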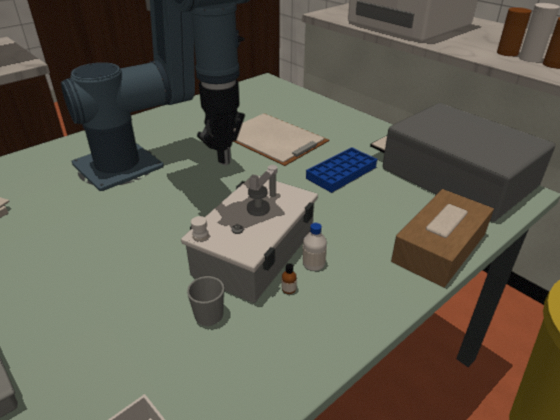

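The closed fingertips (222,160) are on the robot side of the guard, at the expected place. Next come the descent and the arc.

```bash
python3 -m crank '[[[7,-5,6],[0,0,0],0],[[15,-10,13],[0,0,0],0],[[15,-10,13],[0,0,0],0],[[15,-10,13],[0,0,0],0]]'
python3 -c "
from h import *
pts=[]
for th in np.arange(0,1.46,.12):
    a=np.array([85*np.sin(th),85-85*np.cos(th)])-18*np.array([np.cos(th),np.sin(th)]); pts.append((a[0].round(1),a[1].round(1),204))
shifts(pts)"
```

```text
t: 2.53
eef_pos: [0.5411, 0.041, 0.2039]
tcp_rot: [-0.0, 0.991, 0.135, -0.001]
contact_force: [0.2, -0.4, -0.5]
finger_gap: -0.0
t 2.53 tcp local -46.2 -4.3 203.9 F [ 0.2 -0.4 -0.5] gap -0.0 yaw 0.27
(np.float64(-18.0), np.float64(0.0), 204) [27.9 -6.2 -0.1]
(np.float64(-7.7), np.float64(-1.5), 204) [38.3 -5.5 -0.1]
(np.float64(2.7), np.float64(-1.8), 204) [48.7 -5.9 -0.1]
(np.float64(13.1), np.float64(-0.9), 204) [59.  -7.5 -0.2]
(np.float64(23.3), np.float64(1.3), 204) [ 69.  -10.4  -0.2]
(np.float64(33.1), np.float64(4.7), 204) [ 78.5 -14.5  -0.2]
(np.float64(42.5), np.float64(9.2), 204) [ 87.6 -19.6  -0.2]
(np.float64(51.3), np.float64(14.9), 204) [ 96.  -25.9  -0.2]
(np.float64(59.3), np.float64(21.5), 204) [103.5 -33.1  -0.2]
(np.float64(66.5), np.float64(29.1), 204) [110.1 -41.2  -0.2]
(np.float64(72.7), np.float64(37.4), 204) [115.7 -49.9  -0.3]
(np.float64(77.9), np.float64(46.5), 204) [120.3 -59.3  -0.3]
(np.float64(81.9), np.float64(56.1), 204) [123.6 -69.2  -0.3]
```

```bash
python3 -m crank '[[[14,-5,0],[0,0,0],0],[[28,-6,0],[0,0,0],0],[[38,-6,0],[0,0,0],0],[[49,-6,0],[0,0,0],0],[[59,-8,0],[0,0,0],0],[[69,-10,0],[0,0,0],0],[[79,-15,0],[0,0,0],0],[[88,-20,0],[0,0,0],0],[[96,-26,0],[0,0,0],0],[[104,-33,0],[0,0,0],0],[[110,-41,0],[0,0,0],0],[[110,-41,0],[0,0,0],0]]'
python3 -c "
from h import *
for n in ('scene','top'): cv2.imwrite(f'pics/{n}2.png',r.get_image(n))
s=cv2.imread('pics/scene2.png');cv2.imwrite('pics/scz2.png',cv2.resize(s[130:290,170:350],None,fx=3.7,fy=3.7))
shifts([(77.9,46.5,204)])"
```

```text
t: 3.53
eef_pos: [0.6371, 0.1126, 0.2047]
tcp_rot: [-0.0, 0.991, 0.136, 0.0]
contact_force: [0.4, 0.2, 0.5]
finger_gap: 0.0001
t 3.63 tcp local 67.0 29.9 204.8 F [-0.1 -0.8  0.1] gap 0.0 yaw 0.272
(77.9, 46.5, 204) [  9.7 -17.3   0.8]
```

View pics/scz2.png

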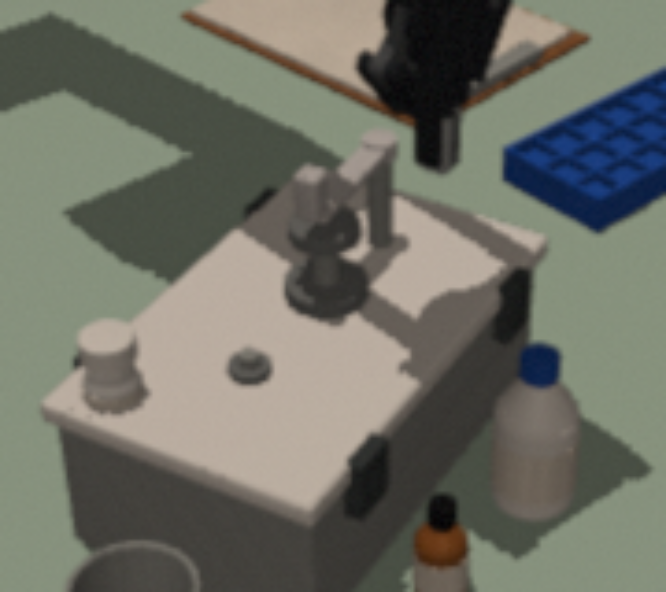

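The guard seems unmoved, while the fingertip shows at about (288,174). I'll compare that with where it should project.

```bash
python3 -c "
from h import *
for n in ('scene','top'):
  e=r.state()['eef_pos'];print(n,proj(n,e),proj(n,e-[0,0,.011]))
  for a in [(67,30,193),(0,0,212),(0,20,166),(0,85,186)]: print(a,proj(n,W(*a)),end=' ')
  print()
s=cv2.imread('pics/top2.png');cv2.imwrite('pics/topz2.png',cv2.resize(s[150:280,225:385],None,fx=4.6,fy=4.6))
"
```

```text
scene [286.09099432 180.30073283] [286.03058359 184.72573009]
(67, 30, 193) [286.03413332 185.01385419] (0, 0, 212) [250.96935735 175.7367996 ] (0, 20, 166) [256.49631754 189.39667786] (0, 85, 186) [271.2141141  167.82879452] 
top [280.95829121 188.05558489] [280.98688304 188.69932015]
(67, 30, 193) [280.95738616 188.76908382] (0, 0, 212) [306.0711845  212.25186661] (0, 20, 166) [296.36661073 216.90477443] (0, 85, 186) [268.40467327 227.41021637]
```

View pics/topz2.png

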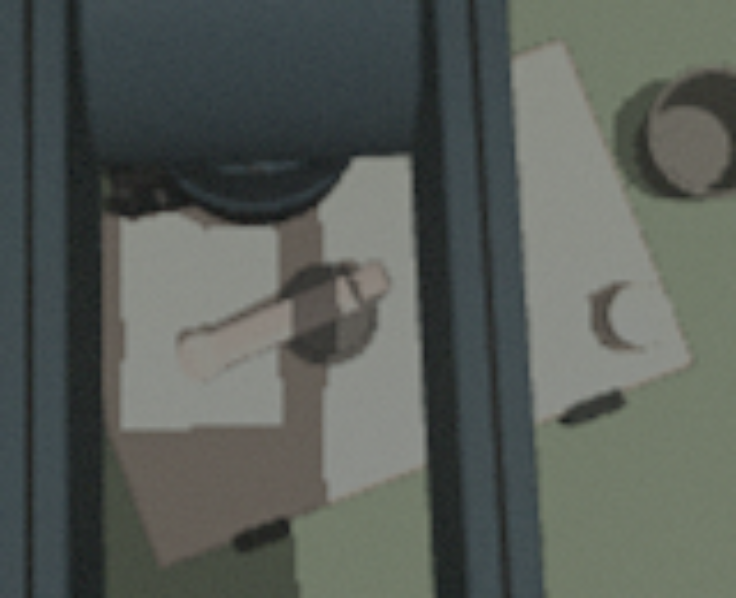

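View pics/scene2.png

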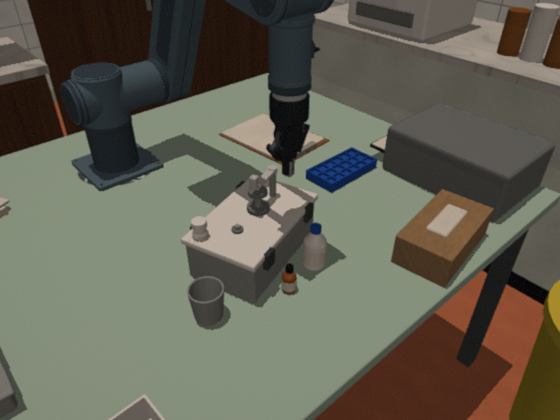

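In the scene view the tip is about 10 px higher than predicted, so the real fingers are roughly 20–25 mm higher than I assumed, or offset along the view ray. I'll quantify it with both frames.

```bash
python3 -c "
from h import *
a=cv2.imread('pics/scene1.png');b=cv2.imread('pics/scene2.png')
cv2.imwrite('pics/tips.png',np.hstack([cv2.resize(a[110:180,190:250],None,fx=6,fy=6,interpolation=2),cv2.resize(b[120:190,260:320],None,fx=6,fy=6,interpolation=2)]))
print(r.state()['q'])
for p in [(-60.5,-11.7),(67,29.9)]:
  for z in (180,193,206,215,225,235): print(p,z,proj('scene',W(*p,z)))
"
```

```text
[ 4.74259351e-04  4.39946540e-01  1.30438653e+00 -2.33294209e-04
  1.39771665e+00  1.29917189e+00]
(-60.5, -11.7) 180 [224.70287892 183.59005496]
(-60.5, -11.7) 193 [224.30014397 178.49899943]
(-60.5, -11.7) 206 [223.89116017 173.32895078]
(-60.5, -11.7) 215 [223.60428008 169.7024405 ]
(-60.5, -11.7) 225 [223.28186873 165.62677203]
(-60.5, -11.7) 235 [222.95554148 161.50160201]
(67, 29.9) 180 [285.94143198 190.18620508]
(67, 29.9) 193 [286.01161681 185.03685577]
(67, 29.9) 206 [286.08291438 179.80586615]
(67, 29.9) 215 [286.13294007 176.13556065]
(67, 29.9) 225 [286.18917572 172.00964062]
(67, 29.9) 235 [286.24610954 167.83249599]
```

View pics/tips.png

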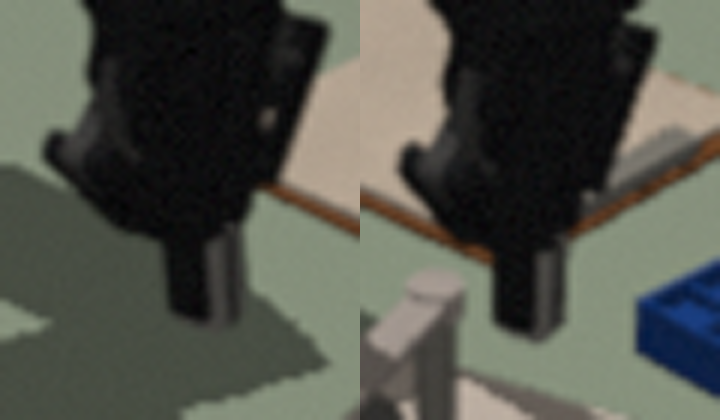

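```bash
python3 -c "
from h import *
for p in [(-60.5,-11.7),(67,29.9)]:
  for z in (300,350,400,450): print(p,z,'A',proj('top',W(*p,z)),'B',proj('top',W(p[0]-16,p[1]+28,z)))
"
```

```text
(-60.5, -11.7) 300 A [326.77899033 237.37390733] B [315.84441634 251.00052447]
(-60.5, -11.7) 350 A [329.96242691 237.34006692] B [318.23396369 251.96314644]
(-60.5, -11.7) 400 A [333.64723512 237.30089684] B [321.00058511 253.07767158]
(-60.5, -11.7) 450 A [337.96198378 237.2550304 ] B [324.24118035 254.38313563]
(67, 29.9) 300 A [280.68930991 181.69695552] B [269.81761232 195.05682081]
(67, 29.9) 350 A [280.51074285 177.65479154] B [268.8545575  191.97107774]
(67, 29.9) 400 A [280.30446677 172.98538754] B [267.74177371 188.40558511]
(67, 29.9) 450 A [280.06348957 167.5304659 ] B [266.44139954 184.2390304 ]
```

View pics/top1.png

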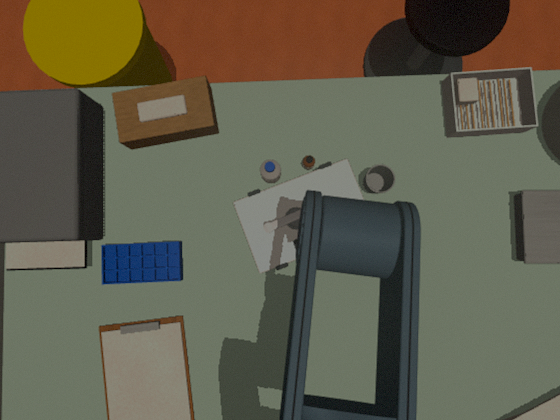

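View pics/top2.png

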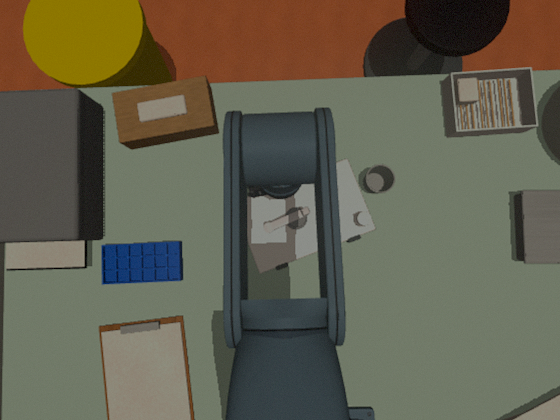

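The wrist column in the top view (~281) matches the reported xy, so the offset is in height: the tip is at about TCP z + 13 mm. It passed just over the tab. I'll go back above it, then sweep about 24 mm lower.

```bash
python3 -m crank '[[[0,0,-10],[0,0,0],0],[[-5,2,-20],[0,0,0],0],[[-25,10,-20],[0,0,0],0],[[-45,20,-20],[0,0,0],0],[[-65,30,-20],[0,0,0],0],[[-88,36,-20],[0,0,0],0],[[-110,40,-20],[0,0,0],0],[[-110,40,0],[0,0,0],0],[[-110,40,15],[0,0,0],0],[[-110,40,24],[0,0,0],0],[[-110,40,24],[0,0,0],0],[[-110,40,24],[0,0,0],0]]'
python3 -c "
from h import *
b=r.get_image('scene');cv2.imwrite('pics/scz3.png',cv2.resize(b[130:250,180:320],None,fx=5,fy=5,interpolation=2))
shifts([(77.9,46.5,180)])
s=r.state()['eef_pos'];print((proj('scene',s+[0,0,.013])-[180,130])*5)"
```

```text
t: 4.63
eef_pos: [0.5415, 0.0421, 0.1816]
tcp_rot: [0.0, 0.991, 0.135, 0.0]
contact_force: [-0.2, -0.3, 0.4]
finger_gap: -0.0002
t 4.68 tcp local -45.0 -3.5 182.0 F [ 0.7 -1.  -0.1] gap -0.0001 yaw 0.271
(77.9, 46.5, 180) [119.1 -58.4   2.1]
[262.12914502 239.00892407]
```

View pics/scz3.png

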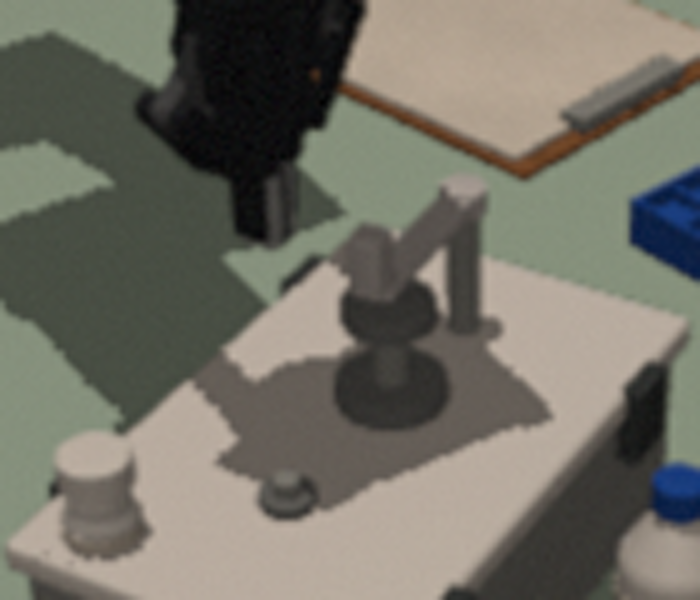

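The tip shows at (268,242), matching the corrected model at (262,239). I'll sweep again.

```bash
python3 -m crank '[[[14,-3,2],[0,0,0],0],[[27,-6,2],[0,0,0],0],[[38,-6,2],[0,0,0],0],[[48,-6,2],[0,0,0],0],[[58,-8,2],[0,0,0],0],[[68,-10,2],[0,0,0],0],[[77,-14,2],[0,0,0],0],[[86,-19,2],[0,0,0],0],[[95,-25,2],[0,0,0],0],[[102,-32,2],[0,0,0],0],[[109,-40,2],[0,0,0],0],[[109,-40,2],[0,0,0],0]]'
python3 -c "
from h import *
b=r.get_image('scene');cv2.imwrite('pics/scz4.png',cv2.resize(b[130:250,180:320],None,fx=5,fy=5,interpolation=2))
shifts([(72.7,37.4,180),(77.9,46.5,180)])"
```

```text
t: 5.68
eef_pos: [0.6367, 0.1124, 0.1789]
tcp_rot: [-0.0, 0.991, 0.136, 0.001]
contact_force: [-0.0, 0.0, 0.5]
finger_gap: -0.0002
t 5.73 tcp local 67.0 30.4 178.9 F [ 0.6 -0.3 -0.4] gap -0.0002 yaw 0.272
(72.7, 37.4, 180) [ 5.2 -7.3 -1.1]
(77.9, 46.5, 180) [  9.8 -16.8  -1.1]
```

View pics/scz4.png

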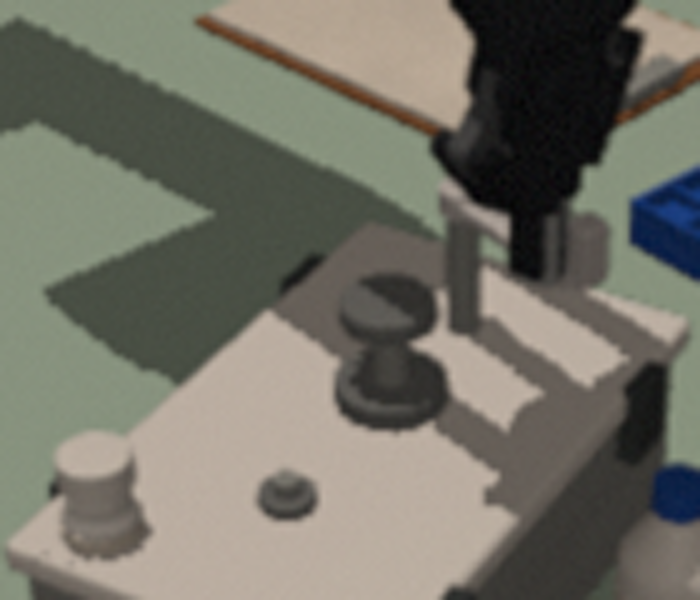

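The guard has swung well away: the tab is now beside the finger at right (590,245) and the cap at (390,300) is clear. I'll nudge it a bit further, then back off, raise and move over the cap.

```bash
python3 -m crank '[[[5,-8,0],[0,0,0],0],[[10,-17,0],[0,0,0],0],[[12,-22,0],[0,0,0],0],[[12,-22,0],[0,0,0],0],[[4,-8,0],[0,0,0],0],[[-8,5,-5],[0,0,0],0],[[-20,15,-20],[0,0,0],0],[[-35,15,-30],[0,0,0],0],[[-35,15,-30],[0,0,0],0]]'
python3 -c "
from h import *
for n in ('scene','top'):
  b=r.get_image(n);cv2.imwrite(f'pics/{n}5.png',b if n=='top' else cv2.resize(b[130:250,180:320],None,fx=5,fy=5,interpolation=2))
shifts([(0,20,190),(0,20,160)])"
```

```text
t: 6.48
eef_pos: [0.6049, 0.0836, 0.212]
tcp_rot: [0.001, 0.991, 0.134, 0.001]
contact_force: [0.6, -0.3, -0.2]
finger_gap: 0.0002
t 6.58 tcp local 29.5 15.4 210.0 F [1.  0.4 0.1] gap -0.0001 yaw 0.269
(0, 20, 190) [-29.8  -2.5  19.9]
(0, 20, 160) [-29.9  -2.5  49.9]
```

View pics/scene5.png

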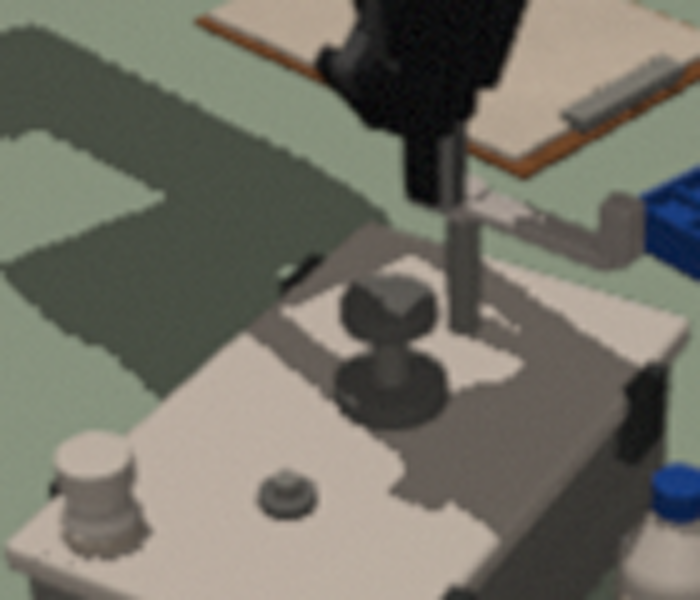

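View pics/top5.png

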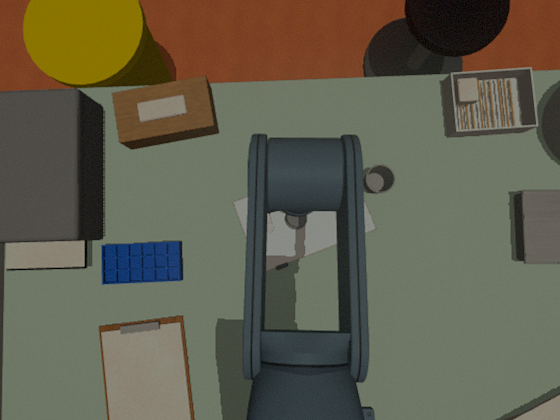

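The guard now points far to +x (tab at (622,230) in the zoom), clear of the cap. Now I'll move over the cap and descend carefully until there's contact force.

```bash
python3 -m crank '[[[-15,-2,0],[0,0,0],0],[[-30,-3,10],[0,0,0],0],[[-30,-3,25],[0,0,0],0],[[-30,-3,40],[0,0,0],0],[[-30,-3,40],[0,0,0],0],[[-30,-3,40],[0,0,0],0]]'
python3 -c "
from h import *
b=r.get_image('scene');cv2.imwrite(f'pics/scene6.png',cv2.resize(b[130:250,180:320],None,fx=5,fy=5,interpolation=2))
shifts([(0,20,160)])"
```

```text
t: 7.08
eef_pos: [0.5757, 0.081, 0.1678]
tcp_rot: [-0.0, 0.991, 0.135, -0.001]
contact_force: [0.1, 0.1, -0.3]
finger_gap: 0.0002
t 7.13 tcp local 0.5 21.7 168.8 F [ 0.1 -0.4 -0.6] gap 0.0001 yaw 0.271
(0, 20, 160) [-0.4  1.7  8.8]
```

View pics/scene6.png

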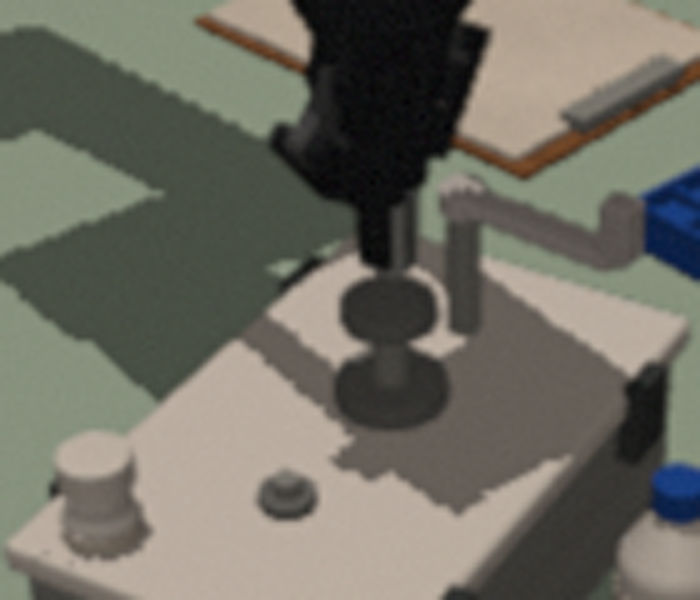

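The tip (390,268) is centred over the cap top (390,297), about 13 mm above it. I'll descend in small steps, watching the force.

```bash
for i in 1; do :; done
python3 -m crank '[[[0,2,6],[0,0,0],0],[[0,2,8],[0,0,0],0],[[0,2,8],[0,0,0],0]]'
python3 -m crank '[[[0,0,3],[0,0,0],0],[[0,0,3],[0,0,0],0]]'
python3 -m crank '[[[0,0,3],[0,0,0],0],[[0,0,3],[0,0,0],0]]'
python3 -m crank '[[[0,0,3],[0,0,0],0],[[0,0,3],[0,0,0],0]]'
python3 -m crank '[[[0,0,3],[0,0,0],0],[[0,0,3],[0,0,0],0]]'
```

```text
t: 7.38
eef_pos: [0.5769, 0.079, 0.1606]
tcp_rot: [-0.0, 0.991, 0.135, -0.0]
contact_force: [-0.6, 0.2, -0.6]
finger_gap: -0.0001
t: 7.55
eef_pos: [0.5768, 0.0792, 0.1576]
tcp_rot: [-0.0, 0.991, 0.135, -0.0]
contact_force: [-0.0, -0.1, -0.1]
finger_gap: 0.0001
t: 7.72
eef_pos: [0.5767, 0.0792, 0.1545]
tcp_rot: [-0.0, 0.991, 0.135, -0.0]
contact_force: [-0.5, 0.5, 0.2]
finger_gap: -0.0001
t: 7.88
eef_pos: [0.5772, 0.0792, 0.152]
tcp_rot: [0.0, 0.991, 0.135, 0.0]
contact_force: [0.2, 0.1, 4.6]
finger_gap: 0.0
t: 8.05
eef_pos: [0.5772, 0.0792, 0.1493]
tcp_rot: [0.0, 0.991, 0.135, 0.0]
contact_force: [-0.6, 0.2, 5.9]
finger_gap: 0.0003
```

Contact came at TCP z ≈ 0.1535 m, which confirms the 12–13 mm tip offset. The bottom stop should therefore be at ≈ 0.1255. I'll press the first stroke to about 26 mm.

```bash
python3 -m crank '[[[0,0,5],[0,0,0],0],[[0,0,10],[0,0,0],0],[[0,0,15],[0,0,0],0],[[0,0,19],[0,0,0],0],[[0,0,22],[0,0,0],0],[[0,0,22],[0,0,0],0]]'
python3 -m crank '[[[0,0,1],[0,0,0],0],[[0,0,1.5],[0,0,0],0],[[0,0,1.5],[0,0,0],0]]'
```

```text
t: 8.55
eef_pos: [0.5773, 0.0792, 0.128]
tcp_rot: [0.0, 0.991, 0.135, 0.001]
contact_force: [-2.5, 0.4, 9.1]
finger_gap: -0.0004
t: 8.8
eef_pos: [0.5773, 0.0792, 0.1269]
tcp_rot: [0.0, 0.991, 0.135, 0.001]
contact_force: [-2.3, 0.2, 9.7]
finger_gap: 0.0001
```

```bash
python3 -m crank '[[[0,0,-10],[0,0,0],0],[[0,0,-20],[0,0,0],0],[[0,0,-28],[0,0,0],0],[[0,0,-32],[0,0,0],0],[[0,0,-32],[0,0,0],0],[[0,0,-32],[0,0,0],0]]'
python3 -c "
from h import *
b=r.get_image('scene');cv2.imwrite(f'pics/scene7.png',cv2.resize(b[130:250,180:320],None,fx=5,fy=5,interpolation=2))
shifts([(0,20,160)])"
```

```text
t: 9.3
eef_pos: [0.5767, 0.0792, 0.157]
tcp_rot: [-0.0, 0.991, 0.135, -0.0]
contact_force: [-0.1, -0.0, -0.1]
finger_gap: -0.0002
t 9.35 tcp local -0.2 20.0 156.6 F [-0.  -0.1 -0.5] gap 0.0 yaw 0.271
(0, 20, 160) [ 0.2 -0.1 -3.4]
```

View pics/scene7.png

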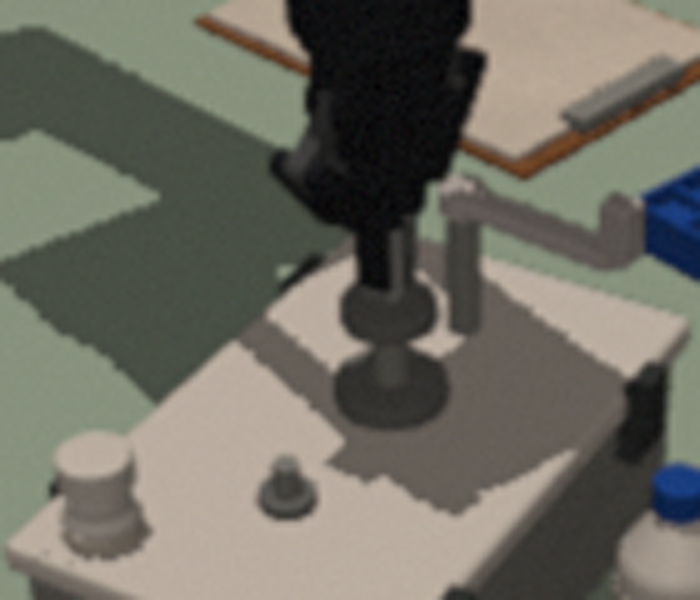

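The pin top rose from row ~475 to ~460, about 6–7 mm, and the cap is up. The stroke works, so I'll do two more.

```bash
python3 -m crank '[[[0,0,6],[0,0,0],0],[[0,0,14],[0,0,0],0],[[0,0,22],[0,0,0],0],[[0,0,28],[0,0,0],0],[[0,0,30.5],[0,0,0],0],[[0,0,30.5],[0,0,0],0],[[0,0,30.5],[0,0,0],0]]'
python3 -m crank '[[[0,0,-10],[0,0,0],0],[[0,0,-20],[0,0,0],0],[[0,0,-28],[0,0,0],0],[[0,0,-30.5],[0,0,0],0],[[0,0,-30.5],[0,0,0],0],[[0,0,-30.5],[0,0,0],0]]'
python3 -m crank '[[[0,0,6],[0,0,0],0],[[0,0,14],[0,0,0],0],[[0,0,22],[0,0,0],0],[[0,0,28],[0,0,0],0],[[0,0,30.5],[0,0,0],0],[[0,0,30.5],[0,0,0],0],[[0,0,30.5],[0,0,0],0]]'
python3 -m crank '[[[0,0,-10],[0,0,0],0],[[0,0,-20],[0,0,0],0],[[0,0,-28],[0,0,0],0],[[0,0,-30.5],[0,0,0],0],[[0,0,-30.5],[0,0,0],0],[[0,0,-30.5],[0,0,0],0]]'
python3 -c "
from h import *
b=r.get_image('scene');cv2.imwrite(f'pics/scene8.png',cv2.resize(b[130:250,180:320],None,fx=5,fy=5,interpolation=2))
shifts([(0,20,160)])
for h in (0,10,20,30,37): print(h,(proj('scene',W(0,-65,118+h))-[180,130])*5)"
```

```text
t: 9.93
eef_pos: [0.5772, 0.0792, 0.1276]
tcp_rot: [0.0, 0.991, 0.135, 0.001]
contact_force: [-2.0, 0.2, 12.0]
finger_gap: -0.0001
t: 10.43
eef_pos: [0.5763, 0.0792, 0.1563]
tcp_rot: [-0.0, 0.991, 0.135, -0.001]
contact_force: [0.2, 0.0, 0.6]
finger_gap: 0.0001
t: 11.02
eef_pos: [0.577, 0.0792, 0.1271]
tcp_rot: [0.0, 0.991, 0.135, 0.0]
contact_force: [-3.1, -0.0, 10.2]
finger_gap: -0.0003
t: 11.52
eef_pos: [0.5763, 0.0792, 0.1562]
tcp_rot: [-0.0, 0.991, 0.135, -0.001]
contact_force: [-0.7, -0.6, -0.8]
finger_gap: 0.0001
t 11.57 tcp local -0.5 20.1 156.1 F [-0.2  0.1 -0.2] gap -0.0003 yaw 0.271
(0, 20, 160) [ 0.5  0.  -3.9]
0 [281.31952993 490.3196084 ]
10 [280.08518483 471.63658126]
20 [278.8357943  452.72582669]
30 [277.57108157 433.5831555 ]
37 [276.67651435 420.04300087]
```

View pics/scene8.png

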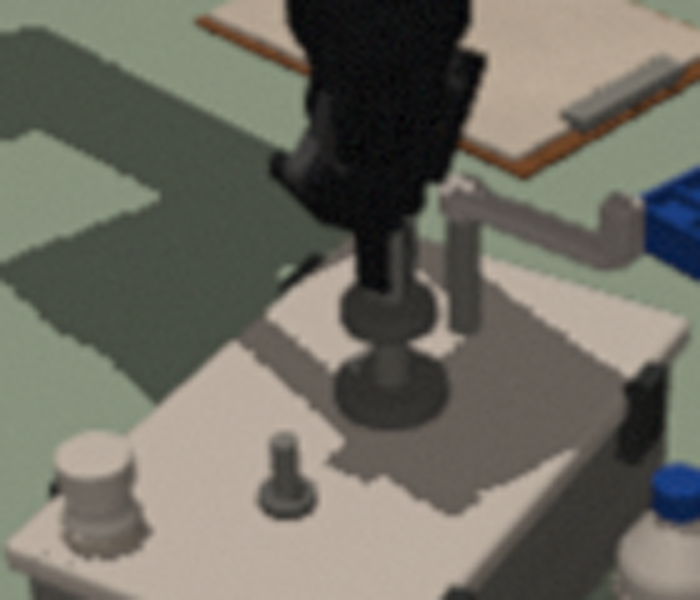

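The pin top is now at row ~437, about 28 mm out. I'll do two more strokes (extra ones do no harm).

```bash
python3 -m crank '[[[0,0,6],[0,0,0],0],[[0,0,14],[0,0,0],0],[[0,0,22],[0,0,0],0],[[0,0,28],[0,0,0],0],[[0,0,30],[0,0,0],0],[[0,0,30],[0,0,0],0],[[0,0,30],[0,0,0],0]]'
python3 -m crank '[[[0,0,-10],[0,0,0],0],[[0,0,-20],[0,0,0],0],[[0,0,-28],[0,0,0],0],[[0,0,-30],[0,0,0],0],[[0,0,-30],[0,0,0],0],[[0,0,-30],[0,0,0],0]]'
python3 -m crank '[[[0,0,6],[0,0,0],0],[[0,0,14],[0,0,0],0],[[0,0,22],[0,0,0],0],[[0,0,28],[0,0,0],0],[[0,0,30],[0,0,0],0],[[0,0,30],[0,0,0],0],[[0,0,30],[0,0,0],0]]'
python3 -m crank '[[[0,0,-10],[0,0,0],0],[[0,0,-20],[0,0,0],0],[[0,0,-30],[0,0,0],0],[[0,0,-45],[0,0,0],0],[[0,0,-65],[0,0,0],0],[[0,0,-80],[0,0,0],0],[[0,0,-80],[0,0,0],0],[[0,0,-80],[0,0,0],0],[[0,0,-80],[0,0,0],0]]'
python3 -c "
from h import *
b=r.get_image('scene');cv2.imwrite(f'pics/scene9.png',cv2.resize(b[130:250,180:320],None,fx=5,fy=5,interpolation=2))
shifts([])"
```

```text
t: 12.15
eef_pos: [0.5771, 0.0792, 0.1278]
tcp_rot: [0.0, 0.991, 0.135, 0.0]
contact_force: [-2.0, -0.5, 10.6]
finger_gap: 0.0001
t: 12.65
eef_pos: [0.5763, 0.0792, 0.1563]
tcp_rot: [-0.0, 0.991, 0.135, -0.001]
contact_force: [0.9, 0.4, -0.3]
finger_gap: 0.0001
t: 13.23
eef_pos: [0.5771, 0.0792, 0.1277]
tcp_rot: [0.0, 0.991, 0.135, 0.0]
contact_force: [-3.5, -0.3, 10.7]
finger_gap: 0.0001
t: 13.98
eef_pos: [0.576, 0.0792, 0.2056]
tcp_rot: [-0.0, 0.991, 0.135, -0.001]
contact_force: [-1.0, -0.5, -0.1]
finger_gap: -0.0001
t 14.03 tcp local -0.7 20.2 205.4 F [ 0.6  0.8 -1.1] gap -0.0001 yaw 0.271
```

View pics/scene9.png

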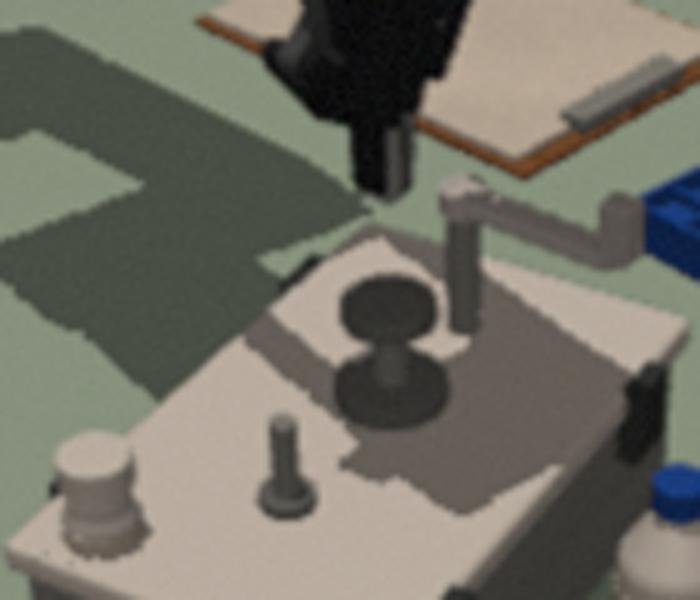

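The pin top is at row ~420, which the calibration puts at 37 mm. The cap is up, the guard is clear and the fingers are free, so I'll hand in.

```bash
python3 -c "
from workcell import r
print(r.hand_in(), r.state()['t'])"
```

```text
the job is handed in; nothing more can be done
the job is handed in; nothing more can be done
```

I swung the guard clear with the closed fingertips, pressed the plunger for five full strokes of about 26 mm, released it, and handed the job in at about 14 s. No verdict was reported.

**Last checks, all read from the final scene image:**
- **Pin:** its top sits where the calibration puts 37 mm out, which is its stop.
- **Plunger:** the cap is back up, and the fingers are about 50 mm above it with no significant contact force.
- **Guard:** by eye it is at roughly 1.4 rad, far to the +x side. I did not measure the angle.
- **Bystanders:** I saw no bystander moved in the pictures I took. The last one shows only the jar and the reagent bottle. I took no closing measurement of the others.

**What disagreed:** my first sweep passed just over the tab without touching it. The fingertips were about 24 mm higher than the reported tool position implied. I found this in the scene view, corrected for it, and contact with the cap at the expected height confirmed it. A sideways force of 2–3 N also appeared at the bottom of each stroke. I did not trace its cause.

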